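# Free the tube block from its left-hand clamp

## Task

The aluminium tube block is held on the shaker by a hooked clamp whose black knob has a left-hand thread: loosen it by turning it clockwise until the hook is well clear of the block, letting the knob climb freely with hardly any push or pull along its axis. Then slide the block straight out along the platform from under the raised hook without wrenching it against the clamp, carry it over and lower it gently into the well of the dry bath, feeling for where the well begins, until it sits flat and fully home. Leave the clamp loosened, let go, and leave the other things on the bench where they are.

Things in the scene. Friction and masses are not known exactly. Their poses are not given: they have to be found in the camera images.
- shaker: Fixed orbital shaker, white, 220 x 190 mm; origin under its centre at bench level, z up. Its flat platform is 85 mm up. Its +x points to the clamp end, -x is the open end (control panel, roughly facing the robot). Two steel rails 6 mm high, 54 mm apart, guide the tube block along x; nothing blocks it towards -x.
- clamp: Steel hooked toe, 57 x 24 x 10 mm, that rises straight up as the knob is loosened (0 to 9.6 mm, 3 mm per radian; stays where it is left). Origin on the knob axis, 75 mm to +x of the shaker's centre, at platform height when fully tight. Its 16 mm stem carries the knob.
- post: Steel foot plate 34 x 34 x 6 mm on the platform under the clamp, carrying it and the knob; origin on the knob axis, at platform height at rest. It is sprung: it gives straight up or down 6 N/mm when the knob is pushed or pulled along its axis; more than 9 N (1.5 mm) strains it.
- clamp_tip (a point): Lower front edge of the clamp's hooked lip (6 mm thick, 5 mm deep). Fully tight it is 4.7 mm above the platform, in the groove of the block's foot (11 mm wide, 4 mm up) in front of a rib 9.5 mm high. Well clear: at least 11 mm above the platform.
- knob: Round black knob, 40 mm wide, 28 mm high, axis upright; origin at the centre of its underside, 44 mm above the clamp's origin. LEFT-HAND thread: clockwise from above loosens it and raises it 3 mm per rad; stop at 3.2 rad from tight, starts 0 to 0.45 rad from tight; stiff, 0.2 N m. Turning it raises the clamp and the knob with it.
- tube_block: Loose aluminium block with 15 holes on top, 90 x 50 x 36 mm, on a 4 mm foot 122 x 50 mm with an upright rib (5 mm thick, 9.5 mm high) across each end; 0.34 to 0.63 kg. Origin at the centre of its underside, x along its length, z up. Same both ways round. The clamp hooks in front of its rib at +x; it is out from under the hook after sliding 15 mm to -x of the shaker.
- dry_bath: Fixed dry bath, white body 216 x 128 x 52 mm, origin under its centre, x along its length (small panel on its -x end). On top a grey frame 190 x 114 mm, 8 mm thick (rim 60 mm above the bench, end bars 32 mm), whose opening is the well: 126 x 55 mm, long side along x, 8 mm deep. The frame slid along x when it was fitted and is now stuck fast; see well.
- well (a point): Reference mark on the bath's centre line, at the height of the well's floor (52 mm above the bench); NOT the well's centre. The true centre of the well lies 3 to 24 mm from here towards the bath's +x, differently each time and not measured (exactly on the centre line across, not turned). The block's foot has 2 mm to spare at each end and 2.5 mm at each side.
- flask: Stoppered conical glass flask, 80 mm wide, 125 mm high; bystander.
- beaker: Small glass beaker, 52 mm wide, 62 mm high; bystander.
- sample_jar: Small capped jar, 24 mm wide, 30 mm high, standing on the shaker's platform beside the block, on the shaker's +y side; bystander.
- reagent: Amber bottle, 66 mm wide, 150 mm high; bystander.
- buffer: White jar, 60 mm wide, 110 mm high; bystander.
- tip_box: Blue box, 120 x 82 x 55 mm; bystander.
- screwdriver: Screwdriver lying on the bench, 170 mm long; bystander.
Not all that is in view belongs to the job. What is meant by the tube_block is not orange or red, and is the smaller of those in its own colour.

How it is judged:
By the outcome, as a careful person would: the job done as asked, in the order asked, and still so for the second after the job is handed in, with the robot touching nothing.
It also fails if it takes over 72 s, if anything falls off the work surface, if the arm or the gripper's body presses on something with over 40 N, if the wrist force passes 120 N, or if a joint passes its speed limit or range.

## Robot

A 6-joint arm with a two-finger parallel gripper is mounted at the origin on the work surface. World frame = base frame: x ahead of the robot, y to its left, z up, the work surface at z = 0. Lengths are in mm, angles in rad, forces in N, time in s.
With the tool pointing down it reaches from about 350 to 800 mm from the base axis. Payload 7.3 kg.
Tool frame: the origin (TCP) lies on the centre line of the jaws, within the pads' length; the fingertips stand 19 mm ahead of it and the grasp point (between the pads) is the TCP (nose_length is the distance from the TCP to the fingertips, in mm); z points along the fingers, x is the direction in which the jaws open and shut, and the axes are right-handed (so a half turn about z gives the same grasp; the last joint's range is limited). The gripper opens to 85 mm and grips with 20 to 120 N. Pads are 22 mm wide; open, the fingers measure 114 mm over their backs; the gripper's body (76 mm by 85 mm) begins 54 mm behind the grasp point. The pads swing forward as they close: fully open they stand 13 mm farther back than shut.
Start: joints at [-1.252, 0.342, 1.524, -0, 1.275, -0.146], TCP at [235.352, -469.31, 250.322] pointing down, gripper open.
Joint ranges: [-2.53, 2.53], [-0.77, 2.02], [0.04, 2.7], [-1, 4.14], [0.28, 2.66], [-3.11, 3.11]. Speed limits (rad/s): [2.57, 2.57, 3.14, 3.14, 3.14, 3.14].

## Interface

Orientations are given as [roll, pitch, yaw] about the fixed x, y, z axes, in that order (R = Rz(yaw) Ry(pitch) Rx(roll)).
In Python, from station import read_state, snapshot, camera_params, job_done, search_frame, mark_of, nose_length gives the robot as it stands.
- The arm moves only by the tool step_arm, never from a script. Its argument "steps" is a list of rows, each a list of 5 numbers: the opening, from 0 (shut) to 1 (fully open), then the shift along the world's x, y, z in mm, then the turn about the world's z in rad. In form: [[gripper, dx, dy, dz, yaw], ...]. A call has exactly 10 rows; each row shifts and turns the pose as measured when the row begins; what a row does not reach is not made up. A row lasts 1/10 s, in which the tool goes at most 50 mm and 8.59 degrees, less where a joint would pass 70% of its speed; a pose out of reach is approached as far as the arm can. A call with a gripper value outside its range is refused whole. The fingers move at their own pace and stop on an object; "newtons" is the grip in N (left out, the last holds). Time passes only in rows, so rows that do not move let the fingers close, or fill a call up. It gives the time, the measured TCP pose, the force and the opening at its end, in the units of the state.
- read_state(): the state, without advancing time (a new reading comes with each control period).
- snapshot(name): name is "scene" or "top"; returns (picture, depth): 480x640x3 uint8, blue, green, red; 480x640 float32, mm along the optical axis (not along the pixel's ray), 0 where there is no reading.
- camera_params(name): a dict with "fx", "fy", "cx", "cy" (pixels), "distortion" ([k1, k2, p1, p2, k3] as OpenCV has them; the pictures are not rectified), "xyz" and "orientation" of the camera in the world. Camera axes: x right, y down, z forward; pixel columns grow to the right and rows downward; lengths in mm; the calibration is good to about 2 mm. A picture is of the moment at which its call begins. camera_params takes no time and is no camera call.
- job_done(): hands the job in, once; it reports no verdict.
Trained networks look in the newest picture that a camera, given by its name, has taken for a name from the list of things; names that differ only in an ending like _2 or _b are one class to them, and where a whole thing is asked for, a point or a joint stands for the part that bears it (a point fixed in the world has none). Each returns a list of dicts, best first, with "conf" (0 to 1); they miss things now and then, are a little off and sometimes report something else, mostly with a low value. They report only what shows in the picture. A call takes as long as a camera call. They do not tell look-alikes from the thing itself.
- search_frame(camera, query): "position" ([x, y, z] in mm, in world coordinates, good to about 4 mm: the middle of the surface that is visible of it).
- mark_of(camera, query): "position" ([x, y, z] in mm, in world coordinates, good to about 4 mm: a listed point, or the origin of a listed thing).
The state is a dict: "time_s": time; "joint_positions": joint angles; "joint_vel": joint speeds; "joint_torque": joint torques, N m; "eef_pos": TCP position; "tool_rot": TCP orientation; "wrist_force": force on the tool from outside, world axes, zero at the start; "wrist_torque": the same for the moment, N m; "width": opening from 0.0 (shut) to 1.0 (fully open).
Only numpy, scipy, OpenCV 4.12 (cv2) and the standard library are available. Lean on these libraries where they do the work, as an engineer would, in place of code of your own. Each camera call takes 0.05 s, during which the arm holds its last target.

## Working session

There is one attempt and no reset: what is moved stays moved. The work goes in short steps, Python scripts to look and compute and a tool call to move; the robot and the scene stay as the last step left them, time stands still between calls to the robot, and variables do not carry over. Pictures are saved under pics/ and viewed, and the job is handed in when it is done.

Besides the shell and the picture viewer there is one more tool, called as name(argument=value, ...), one argument or row to a line, values as JSON. step_arm: Moves the arm, as the interface text tells. Its arguments: {"type":"object","properties":{"steps":{"type":"array","items":{"type":"array","items":{"type":"number"}}},"newtons":{"type":"number"}},"required":["steps"]}

```bash
ls; mkdir -p pics
python3 - <<'E'
from station import *
import cv2
print(read_state())
print(nose_length if not callable(nose_length) else nose_length())
for c in ("scene","top"):
    p,d=snapshot(c); cv2.imwrite(f"pics/{c}0.png",p); print(c,camera_params(c))
    import numpy as np; np.save(f"pics/{c}0.npy",d)
E
```

```text
pics
{'time_s': 0.0, 'joint_positions': array([-1.25197419e+00,  3.42739990e-01,  1.52502507e+00,  5.87666915e-06,
        1.27539305e+00, -1.46016104e-01]), 'joint_vel': array([-1.13308489e-03,  1.75198528e-03, -7.08336702e-05,  1.46506616e-03,
       -4.83227575e-04, -5.27746937e-04]), 'joint_torque': array([ 1.28763069e-03, -4.33673286e+01, -2.46011943e+01, -1.08699321e-04,
        7.71626132e-03, -1.60988867e-05]), 'eef_pos': array([ 235.24180031, -468.92967541,  249.61416267]), 'tool_rot': array([-3.14135932e+00,  1.54798280e-03, -1.10595962e+00]), 'wrist_force': array([ 0.07114124,  0.13847712, -0.74839694]), 'wrist_torque': array([-0.02640272,  0.01880657, -0.04649241]), 'width': 0.996515113037833}
19.0
scene {'fx': 610.2072320822546, 'fy': 610.2072320822546, 'cx': 316.7669757489001, 'cy': 249.62537549163315, 'distortion': array([-0.00679779,  0.        ,  0.        ,  0.        ,  0.        ]), 'xyz': array([1137.61104747,   42.36704422, 1255.42791738]), 'orientation': array([-2.59354124e+00,  1.98028513e-03,  1.60310282e+00])}
top {'fx': 470.5456291036886, 'fy': 470.5456291036886, 'cx': 322.49446510382523, 'cy': 234.2840102546236, 'distortion': array([-0.1181159,  0.       ,  0.       ,  0.       ,  0.       ]), 'xyz': array([ 206.28561624,   13.98968348, 1323.76009745]), 'orientation': array([-2.94454472e+00, -7.63228302e-04, -1.56983907e+00])}
```

View pics/scene0.png

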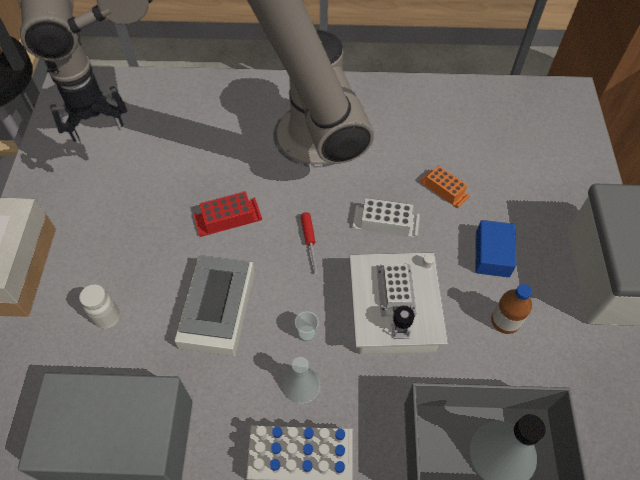

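View pics/top0.png

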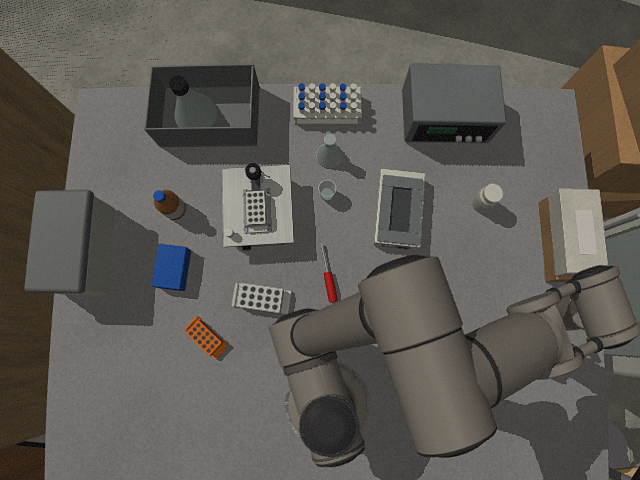

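```bash
cat > h.py <<'E'
import numpy as np, cv2
from scipy.spatial.transform import Rotation as R
from station import *
def cam(n):
    p=camera_params(n); K=np.array([[p['fx'],0,p['cx']],[0,p['fy'],p['cy']],[0,0,1]])
    return K,np.array(p['distortion']),np.array(p['xyz']),R.from_euler('xyz',p['orientation']).as_matrix()
def ray(n,uv):
    K,D,t,Rm=cam(n); q=cv2.undistortPoints(np.array(uv,float).reshape(-1,1,2),K,D).reshape(-1,2)
    return t,np.c_[q,np.ones(len(q))]@Rm.T
def onz(n,uv,z):
    t,r=ray(n,uv); s=(z-t[2])/r[:,2]; return t+s[:,None]*r
def proj(n,P):
    K,D,t,Rm=cam(n); rv=cv2.Rodrigues(Rm.T)[0]
    return cv2.projectPoints(np.array(P,float).reshape(-1,1,3),rv,-Rm.T@t,K,D)[0].reshape(-1,2)
def cloud(n,d):
    v,u=np.mgrid[0:480,0:640]; t,r=ray(n,np.c_[u.ravel(),v.ravel()])
    return (t+d.reshape(-1,1)*r).reshape(480,640,3)
def tri(uv1,uv2):
    t1,r1=ray('scene',uv1);t2,r2=ray('top',uv2);out=[]
    for a,b in zip(r1,r2):
        A=np.c_[a,-b]; s=np.linalg.lstsq(A,t2-t1,rcond=None)[0]
        out.append((t1+s[0]*a+t2+s[1]*b)/2)
    return np.array(out)
E
python3 - <<'E'
from h import *
for q in ("knob","tube_block","shaker","clamp","clamp_tip","dry_bath","well","sample_jar","post"):
    for c in ("scene","top"):
        print(q,c,[(np.round(x['position'],1).tolist(),round(x['conf'],2)) for x in mark_of(c,q)][:3])
s=cv2.imread('pics/scene0.png');t=cv2.imread('pics/top0.png')
a=cv2.resize(s[235:365,335:460],None,fx=4.5,fy=4.5,interpolation=cv2.INTER_CUBIC);cv2.imwrite('pics/s_sh.png',a)
a=cv2.resize(t[150:260,210:310],None,fx=5,fy=5,interpolation=cv2.INTER_CUBIC);cv2.imwrite('pics/t_sh.png',a)
a=cv2.resize(s[245:360,170:265],None,fx=5,fy=5,interpolation=cv2.INTER_CUBIC);cv2.imwrite('pics/s_ba.png',a)
a=cv2.resize(t[160:258,360:440],None,fx=6,fy=6,interpolation=cv2.INTER_CUBIC);cv2.imwrite('pics/t_ba.png',a)
E
```

```text
knob scene [([611.4, 196.9, 130.5], 0.91), ([608.4, 198.8, 86.7], 0.47)]
knob top [([609.7, 196.0, 128.7], 0.73), ([534.4, 194.7, 2.7], 0.68)]
tube_block scene [([280.5, 181.1, -3.5], 0.98), ([284.2, -206.2, -0.6], 0.94), ([517.3, 194.9, 86.5], 0.77)]
tube_block top [([286.8, 183.9, 0.6], 0.74), ([176.8, 334.4, 0.3], 0.65), ([519.5, 187.7, 82.3], 0.62)]
shaker scene [([535.1, 191.9, 3.6], 0.86), ([610.9, 200.4, 92.5], 0.63)]
shaker top [([532.2, 192.4, -0.0], 0.67)]
clamp scene [([607.4, 197.9, 83.2], 0.67)]
clamp top [([609.5, 198.2, 85.5], 0.89), ([707.6, -0.8, -1.9], 0.2)]
clamp_tip scene [([565.0, 195.6, 93.4], 0.75)]
clamp_tip top [([567.8, 192.4, 89.6], 0.65)]
dry_bath scene [([541.7, -206.0, -1.0], 0.87)]
dry_bath top [([536.6, -207.8, 2.7], 0.84), ([611.0, 197.7, 89.1], 0.65)]
well scene [([527.9, -206.2, 52.6], 0.77), ([610.9, 199.0, 91.6], 0.16)]
well top [([452.0, 262.3, 84.9], 0.7), ([524.3, -200.5, 51.1], 0.58), ([565.4, 195.0, 90.4], 0.48)]
sample_jar scene [([452.4, 262.5, 79.6], 0.5), ([369.2, 437.6, -1.0], 0.31)]
sample_jar top [([452.5, 264.8, 84.2], 0.53)]
post scene [([609.5, 198.0, 90.9], 0.72), ([612.6, 200.2, 86.5], 0.61), ([566.7, -453.0, -2.8], 0.27)]
post top [([533.8, 196.5, 1.8], 0.56), ([610.4, 194.1, 85.8], 0.54)]
```

View pics/s_sh.png

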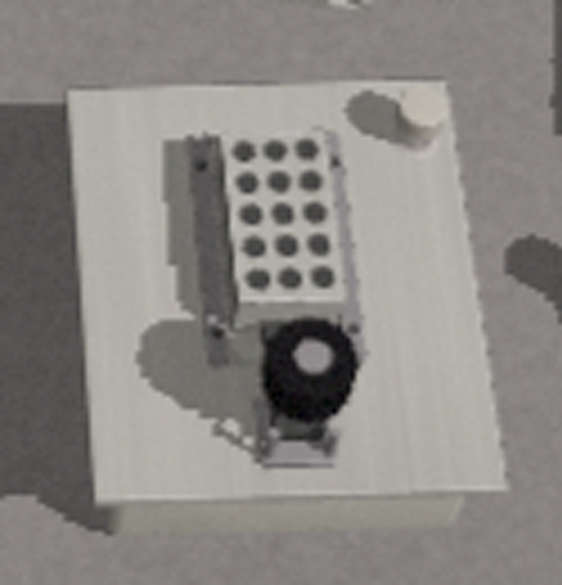

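View pics/t_sh.png

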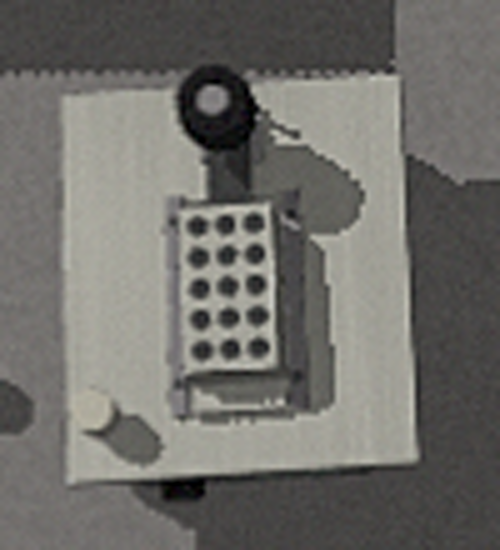

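View pics/s_ba.png

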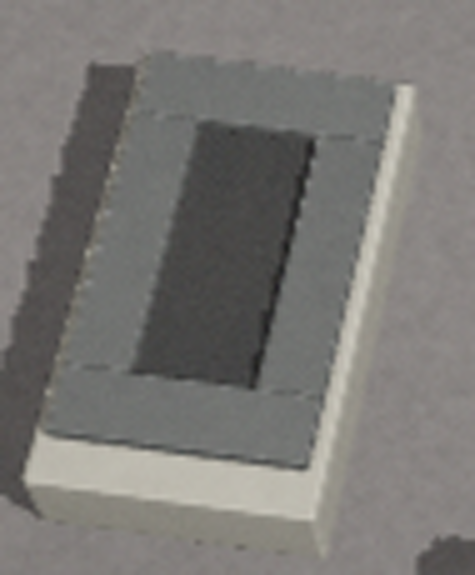

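View pics/t_ba.png

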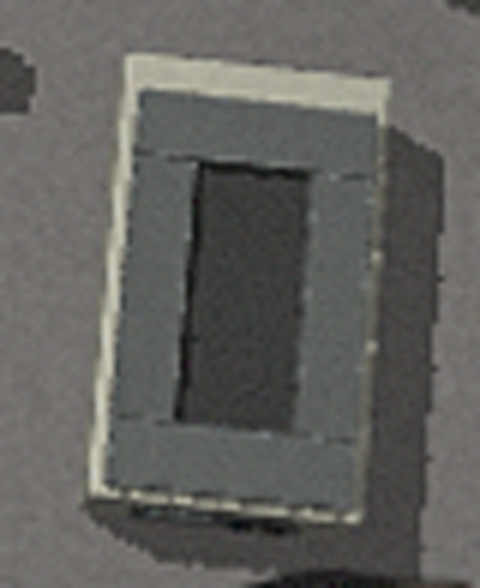

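Run:
```python
from h import *
f=lambda L,s,o:[((x+.5)/s-.5+o[0],(y+.5)/s-.5+o[1]) for x,y in L]
# holes
sh=f([(244,150),(305,149),(258,279),(323,277)],4.5,(335,235))
th=f([(259,347),(201,349),(256,222),(198,225)],5,(210,150))
# scene: (244,150) is near-robot, left in scene = -y?  ; top right = -y
P=tri(sh,th);print('holes',P.round(1),P.mean(0).round(1))
k=tri(f([(313,355)],4.5,(335,235)),f([(211,99)],5,(210,150)));print('knob cap',k.round(1))
# platform corners
ps=f([(68,90),(445,82),(506,490),(96,500)],4.5,(335,235))
pt=f([(418,461),(70,484),(62,97),(398,75)],5,(210,150))
P=tri(ps,pt);print('plat',P.round(1),P.mean(0).round(1))
# bath well opening
ws=f([(203,122),(314,137),(256,388),(134,373)],5,(170,245))
wt=f([(295,436),(177,422),(200,163),(309,175)],6,(360,160))
P=tri(ws,wt);print('well',P.round(1),P.mean(0).round(1))
for n,w in(('scene',ws),('top',wt)):
    Q=onz(n,w,60);print(n,Q.round(1).tolist(),Q.mean(0).round(1))
# frame outer
fs=f([(142,55),(396,80),(308,468),(46,430)],5,(170,245))
ft=f([(360,512),(103,488),(137,90),(380,115)],6,(360,160))
P=tri(fs,ft);print('frame',P.round(1),P.mean(0).round(1))
for c in('scene','top'):
    d=np.load(f'pics/{c}0.npy');C=cloud(c,d)
    for nm,(cx,cy) in dict(wellfloor=(535,-205),blk=(520,195),plat=(500,130),rim=(535,-245)).items():
        m=(abs(C[...,0]-cx)<8)&(abs(C[...,1]-cy)<8);z=C[...,2][m];print(c,nm,m.sum(),z.mean().round(1) if m.sum() else None,np.median(z).round(1) if m.sum() else None, z.std().round(1))
```

```text
holes [[487.  173.5 121.7]
 [485.8 203.2 122.3]
 [555.4 177.6 121.4]
 [553.6 208.  121.9]] [520.4 190.6 121.8]
knob cap [[611.2 197.1 158.9]]
plat [[433.3  91.5  83.3]
 [420.9 279.6  80.2]
 [639.6 293.2  81.7]
 [651.2 105.4  83.6]] [536.3 192.4  82.2]
well [[ 465.1 -223.7   56.9]
 [ 471.6 -170.9   57.4]
 [ 595.6 -184.1   57.5]
 [ 590.1 -236.4   57.3]] [ 530.6 -203.8   57.3]
scene [[466.9, -221.9, 60.0], [473.1, -171.1, 60.0], [596.7, -183.1, 60.0], [591.3, -236.3, 60.0]] [ 532.  -203.1   60. ]
top [[464.6, -224.1, 60.0], [471.0, -169.9, 60.0], [594.8, -184.2, 60.0], [589.3, -235.4, 60.0]] [ 529.9 -203.4   60. ]
frame [[ 430.  -254.6   55.3]
 [ 440.8 -136.4   57.3]
 [ 631.6 -156.7   57.1]
 [ 618.9 -270.3   59.9]] [ 530.3 -204.5   57.4]
scene wellfloor 53 52.2 51.7 2.6
scene blk 54 120.6 120.9 2.2
scene plat 54 84.8 84.8 2.1
scene rim 49 60.2 59.8 2.4
top wellfloor 30 53.8 53.5 2.4
top blk 36 122.3 122.5 2.2
top plat 35 85.6 85.2 2.5
top rim 34 59.8 59.9 2.5
```

Run:
```python
from h import *
t=cv2.imread('pics/top0.png')
a=cv2.resize(t[180:320,210:310],None,fx=4,fy=4,interpolation=cv2.INTER_CUBIC);cv2.imwrite('pics/cmp.png',a)
for n in('beaker','flask','screwdriver','reagent'):
    print(n,[(np.round(x['position'],0).tolist(),round(x['conf'],2)) for x in mark_of('scene',n)][:2])
```

```text
beaker []
flask [([707.0, -10.0, -4.0], 0.95), ([544.0, 446.0, -1.0], 0.63)]
screwdriver [([361.0, -2.0, -4.0], 0.82), ([450.0, 263.0, 80.0], 0.32)]
reagent [([542.0, 443.0, 1.0], 0.98), ([518.0, 192.0, 87.0], 0.67)]
```

View pics/cmp.png

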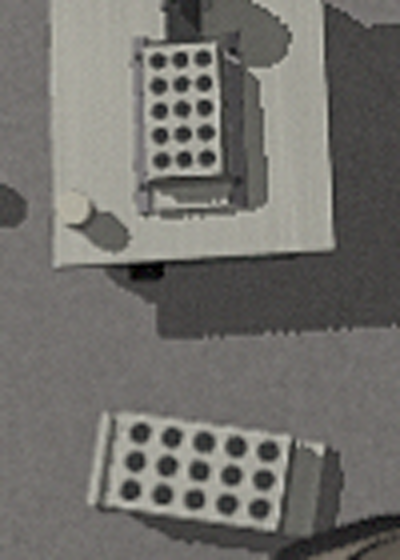

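step_arm(
  steps=[
    [1, 19, 33.5, 0, 0.12],
    [1, 19, 33.5, 0, 0.12],
    [1, 19, 33.5, 0, 0.12],
    [1, 19, 33.5, 0, 0.12],
    [1, 19, 33.5, 0, 0.12],
    [1, 19, 33.5, 0, 0.12],
    [1, 19, 33.5, 0, 0.12],
    [1, 19, 33.5, 0, 0.12],
    [1, 19, 33.5, 0, 0.12],
    [1, 19, 33.5, 0, 0.12],
  ],
)

```text
time_s: 2.2
eef_pos: [428.3, -125.5, 250.8]
tool_rot: [3.139, -0.004, 0.132]
wrist_force: [-0.3, -0.0, 0.0]
width: 0.998
```

Candidates: aluminium block on the shaker (top px 256,208), a larger aluminium one loose on the bench (262,297), plus the red and the orange one. The crop shows the shaker block is the smaller of the two aluminium ones, and it sits under the clamp, so that is the one meant.

step_arm(
  steps=[
    [1, 20, 35, 0, 0.12],
    [1, 20, 35, 0, 0.12],
    [1, 20, 35, 0, 0.12],
    [1, 20, 35, 0, 0.12],
    [1, 20, 35, 0, 0.12],
    [1, 20, 35, 0, 0.12],
    [1, 20, 35, 0, 0.12],
    [1, 20, 35, 0, 0.12],
    [1, 15, 28, 0, 0.11],
    [1, 6, 12, 0, 0.05],
  ],
)

```text
time_s: 3.2
eef_pos: [615.8, 212.8, 250.9]
tool_rot: [3.136, -0.007, 1.306]
wrist_force: [0.3, -0.7, -0.9]
width: 0.999
```

step_arm(
  steps=[
    [1, -4, -13, -10, -0.04],
    [1, 0, -2, -15, 0],
    [1, 0, 0, -15, 0],
    [1, 0, 0, -15, 0],
    [1, 0, 0, -10, 0],
    [1, 0, 0, 0, 0],
    [1, 0, 0, 0, 0],
    [1, 0, 0, 0, 0],
    [1, 0, 0, 0, 0],
    [1, 0, 0, 0, 0],
  ],
)

```text
time_s: 4.2
eef_pos: [613.3, 201.4, 184.5]
tool_rot: [3.134, -0.009, 1.271]
wrist_force: [0.2, -0.3, -1.0]
width: 0.999
```

Run:
```python
from h import *
print(read_state()['eef_pos'],read_state()['tool_rot'],read_state()['wrist_force'])
s,_=snapshot('scene');t,_=snapshot('top');cv2.imwrite('pics/s1.png',s);cv2.imwrite('pics/t1.png',t)
a=cv2.resize(s[240:370,320:480],(640,520),interpolation=cv2.INTER_CUBIC);cv2.imwrite('pics/s1c.png',a)
```

```text
[613.34230008 201.42903558 184.45895408] [ 3.13351252 -0.00925125  1.27144187] [ 0.22038344 -0.27022305 -1.04905539]
```

View pics/s1c.png

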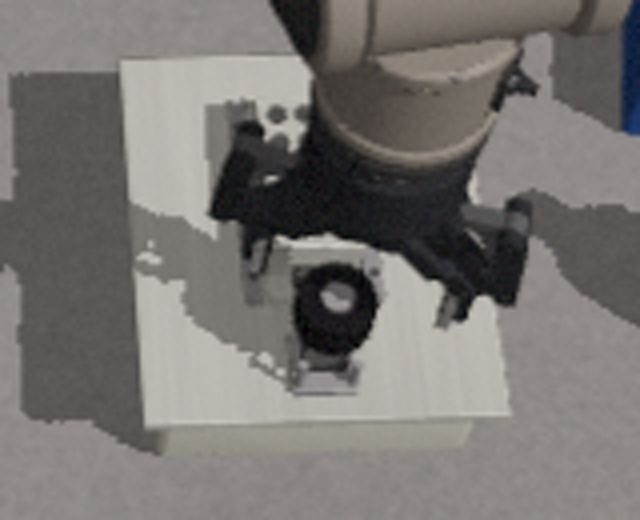

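step_arm(
  steps=[
    [1, -2, -3, -4, 0],
    [1, 0, -1, -6, 0],
    [1, 0, 0, -6, 0],
    [1, 0, 0, -6, 0],
    [1, 0, 0, -6, 0],
    [1, 0, 0, -4, 0],
    [1, 0, 0, -2, 0],
    [1, 0, 0, 0, 0],
    [1, 0, 0, 0, 0],
    [1, 0, 0, 0, 0],
  ],
)

```text
time_s: 5.3
eef_pos: [610.8, 197.0, 146.7]
tool_rot: [3.135, -0.009, 1.271]
wrist_force: [0.0, 0.1, -0.2]
width: 0.999
```

step_arm(
  steps=[
    [1, 0.3, 0, 2.5, 0],
    [1, 0, 0, 0, 0],
    [0.9, 0, 0, 0, 0],
    [0.8, 0, 0, 0, 0],
    [0.7, 0, 0, 0, 0],
    [0.65, 0, 0, 0, 0],
    [0.6, 0, 0, 0, 0],
    [0.58, 0, 0, 0, 0],
    [0.56, 0, 0, 0, 0],
    [0.56, 0, 0, 0, 0],
  ],
  newtons=25,
)

```text
time_s: 6.3
eef_pos: [611.5, 197.0, 150.4]
tool_rot: [3.133, -0.009, 1.271]
wrist_force: [0.3, -0.2, -0.0]
width: 0.562
```

Run:
```python
from h import *
s,_=snapshot('scene');t,_=snapshot('top')
a=cv2.resize(s[260:350,360:450],(540,540),interpolation=cv2.INTER_CUBIC);b=cv2.resize(t[150:200,225:285],(600,500),interpolation=cv2.INTER_CUBIC);cv2.imwrite('pics/s2c.png',a);cv2.imwrite('pics/t2c.png',b)
```

```text
(no output)
```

View pics/s2c.png

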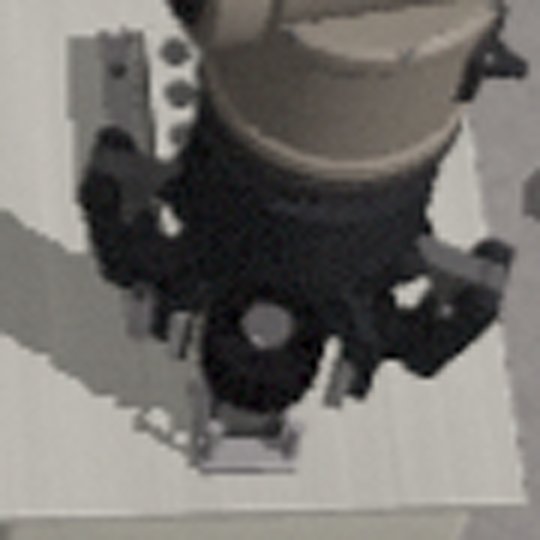

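step_arm(
  steps=[
    [0.54, 0, 0, 0, 0],
    [0.52, 0, 0, 0, 0],
    [0.5, 0, 0, 0, 0],
    [0.48, 0, 0, 0, 0],
    [0.47, 0, 0, 0, 0],
    [0.46, 0, 0, 0, 0],
    [0.45, 0, 0, 0, 0],
    [0.44, 0, 0, 0, 0],
    [0.42, 0, 0, 0, 0],
    [0.4, 0, 0, 0, 0],
  ],
  newtons=25,
)

```text
time_s: 7.4
eef_pos: [611.4, 196.6, 150.5]
tool_rot: [3.133, -0.009, 1.271]
wrist_force: [-0.7, -1.2, 0.5]
width: 0.46
```

step_arm(
  steps=[
    [0.4, 0, 0, 0.15, -0.05],
    [0.4, 0, 0, 0.15, -0.05],
    [0.4, 0, 0, 0.15, -0.05],
    [0.4, 0, 0, 0.15, -0.05],
    [0.4, 0, 0, 0.15, -0.05],
    [0.4, 0, 0, 0, 0],
    [0.4, 0, 0, 0, 0],
    [0.4, 0, 0, 0, 0],
    [0.4, 0, 0, 0, 0],
    [0.4, 0, 0, 0, 0],
  ],
  newtons=25,
)

```text
time_s: 8.4
eef_pos: [611.2, 196.4, 151.3]
tool_rot: [3.133, -0.008, 1.018]
wrist_force: [0.1, -1.4, 1.3]
width: 0.458
```

```bash
python3 -c "
from h import *
s=read_state();print(s['eef_pos'],s['tool_rot'],s['wrist_force'],s['wrist_torque'],s['time_s'])"
```

```text
[611.23111978 196.41464772 151.2695101 ] [ 3.13285247 -0.00750261  1.0178636 ] [ 0.11771287 -1.35540338  1.30259201] [-0.08811929  0.07322347  0.03804392] 8.4
```

step_arm(
  steps=[
    [0.4, 0, 0, 0.25, -0.06],
    [0.4, 0, 0, 0.18, -0.06],
    [0.4, 0, 0, 0.18, -0.06],
    [0.4, 0, 0, 0.18, -0.06],
    [0.4, 0, 0, 0.18, -0.06],
    [0.4, 0, 0, 0.18, -0.06],
    [0.4, 0, 0, 0.18, -0.06],
    [0.4, 0, 0, 0.18, -0.06],
    [0.4, 0, 0, 0.18, -0.06],
    [0.4, 0, 0, 0.18, -0.06],
  ],
  newtons=25,
)

```text
time_s: 9.4
eef_pos: [610.8, 196.0, 153.1]
tool_rot: [3.132, -0.006, 0.4]
wrist_force: [-0.8, -0.8, 0.4]
width: 0.456
```

```bash
python3 -c "
from h import *
s=read_state();print(s['eef_pos'],s['tool_rot'],s['wrist_force'],s['wrist_torque'],s['time_s'])
s,_=snapshot('scene')
a=cv2.resize(s[260:350,360:450],(540,540),interpolation=cv2.INTER_CUBIC);cv2.imwrite('pics/s3c.png',a)
"
```

```text
[610.7904605  196.00074908 153.07822386] [ 3.13232328 -0.00573854  0.40018328] [-0.78220088 -0.84849728  0.44144183] [-0.1483998   0.10168055  0.1878712 ] 9.4
```

View pics/s3c.png

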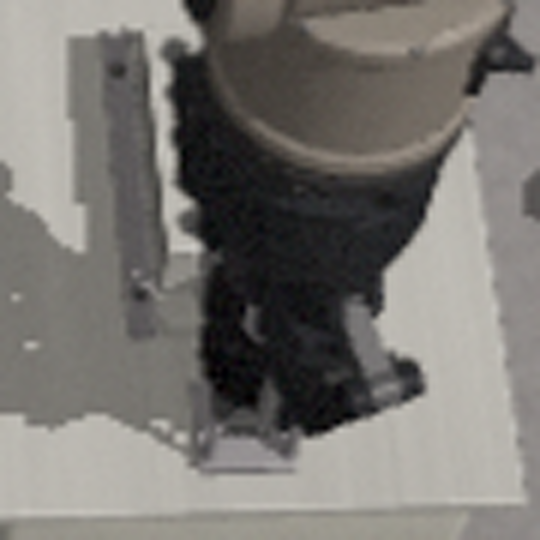

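step_arm(
  steps=[
    [0.4, 0, 0, 0.22, -0.07],
    [0.4, 0, 0, 0.21, -0.07],
    [0.4, 0, 0, 0.21, -0.07],
    [0.4, 0, 0, 0.21, -0.07],
    [0.4, 0, 0, 0.21, -0.07],
    [0.4, 0, 0, 0.21, -0.07],
    [0.4, 0, 0, 0.21, -0.07],
    [0.4, 0, 0, 0.21, -0.07],
    [0.4, 0, 0, 0.21, -0.07],
    [0.4, 0, 0, 0.21, -0.07],
  ],
  newtons=25,
)

```text
time_s: 10.45
eef_pos: [610.1, 195.9, 155.2]
tool_rot: [3.131, -0.004, -0.313]
wrist_force: [-0.0, -0.8, 1.2]
width: 0.461
```

step_arm(
  steps=[
    [0.4, 0.1, 0, 0.3, -0.07],
    [0.4, 0, 0, 0.21, -0.07],
    [0.4, 0, 0, 0.21, -0.07],
    [0.4, 0, 0, 0.21, -0.07],
    [0.4, 0, 0, 0.21, -0.07],
    [0.4, 0, 0, 0.21, -0.07],
    [0.4, 0, 0, 0.21, -0.07],
    [0.4, 0, 0, 0.21, -0.07],
    [0.4, 0, 0, 0.21, -0.07],
    [0.4, 0, 0, 0.21, -0.07],
  ],
  newtons=25,
)

```text
time_s: 11.45
eef_pos: [609.5, 196.3, 157.4]
tool_rot: [3.13, -0.003, -1.024]
wrist_force: [-0.4, 0.5, 1.8]
width: 0.46
```

```bash
python3 -c "
from h import *
s=read_state();print(s['eef_pos'],s['tool_rot'],s['wrist_force'],s['wrist_torque'],s['time_s'])
s,_=snapshot('scene')
a=cv2.resize(s[260:350,360:450],(540,540),interpolation=cv2.INTER_CUBIC);cv2.imwrite('pics/s4c.png',a)
"
```

```text
[609.45510701 196.25688813 157.40119908] [ 3.13039386 -0.00336089 -1.02422094] [-0.41516442  0.45631397  1.76012349] [-0.11636022  0.04353243  0.22280644] 11.45
```

View pics/s4c.png

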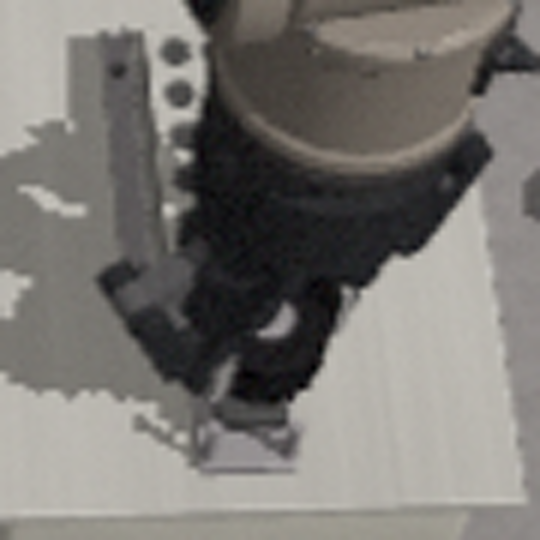

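step_arm(
  steps=[
    [0.4, 0, 0, 0.35, -0.06],
    [0.4, 0, 0, 0.2, -0.06],
    [0.4, 0, 0, 0.18, -0.06],
    [0.4, 0, 0, 0.18, -0.06],
    [0.4, 0, 0, 0.18, -0.06],
    [0.4, 0, 0, 0.15, -0.05],
    [0.4, 0, 0, 0, 0],
    [0.4, 0, 0, 0, 0],
    [0.4, 0, 0, 0, 0],
    [0.4, 0, 0, 0, 0],
  ],
  newtons=25,
)

```text
time_s: 12.5
eef_pos: [609.3, 196.6, 158.4]
tool_rot: [3.13, -0.003, -1.366]
wrist_force: [0.1, -1.1, 0.7]
width: 0.455
```

```bash
python3 -c "
from h import *
s=read_state();print(s['eef_pos'],s['tool_rot'],s['wrist_force'],s['wrist_torque'],s['time_s'])
"
```

```text
[609.25526598 196.58228827 158.42579745] [ 3.13017493e+00 -3.04641339e-03 -1.36646677e+00] [ 0.08981358 -1.08666153  0.71438659] [-0.21888837  0.07248278 -0.00688214] 12.5
```

step_arm(
  steps=[
    [0.5, 0, 0, 0, 0],
    [0.56, 0, 0, 0, 0],
    [0.65, 0, 0, 0, 0],
    [0.75, 0, 0, 0, 0],
    [0.85, 0, 0, 0, 0],
    [0.95, 0, 0, 0, 0],
    [1, 0, 0, 5, 0],
    [1, 0, 0, 12, 0],
    [1, 0, 0, 15, 0],
    [1, 0, 0, 15, 0],
  ],
  newtons=25,
)

```text
time_s: 13.5
eef_pos: [608.4, 196.8, 206.4]
tool_rot: [3.127, -0.002, -1.365]
wrist_force: [-0.2, -0.6, 0.9]
width: 1.001
```

step_arm(
  steps=[
    [1, -5, 0, 10, 0],
    [1, -20, -1, 0, 0],
    [1, -25, -1, 0, 0],
    [1, -25, -2, 0, 0],
    [1, -20, -2, 0, 0],
    [1, 0, 0, 0, -0.1],
    [1, 0, 0, 0, 0],
    [1, 0, 0, 0, 0],
    [1, 0, 0, 0, 0],
    [1, 0, 0, 0, 0],
  ],
)

```text
time_s: 14.5
eef_pos: [510.1, 191.0, 226.3]
tool_rot: [3.139, -0.002, -1.462]
wrist_force: [-0.2, -1.0, -0.7]
width: 0.994
```

Run:
```python
from h import *
s=read_state();print(s['eef_pos'],s['tool_rot'],s['wrist_force'],s['width'],s['time_s'])
s,d=snapshot('scene');t,_=snapshot('top');cv2.imwrite('pics/s5.png',s);cv2.imwrite('pics/t5.png',t)
a=cv2.resize(s[235:365,335:460],None,fx=4.5,fy=4.5,interpolation=cv2.INTER_CUBIC);cv2.imwrite('pics/s5c.png',a)
a=cv2.resize(t[150:260,210:310],None,fx=5,fy=5,interpolation=cv2.INTER_CUBIC);cv2.imwrite('pics/t5c.png',a)
for q in("knob","clamp_tip","tube_block"):
  for c in("scene","top"): print(q,c,[(np.round(x['position'],1).tolist(),round(x['conf'],2)) for x in mark_of(c,q)][:3])
```

```text
[510.13426125 190.95609366 226.33095004] [ 3.13949956e+00 -1.55582458e-03 -1.46226477e+00] [-0.17844582 -0.96375076 -0.66051636] 0.994146080882004 14.5
knob scene [([609.6, 200.9, 137.2], 0.76)]
knob top []
clamp_tip scene [([563.4, 194.5, 101.2], 0.76)]
clamp_tip top []
tube_block scene [([519.7, 195.3, 85.7], 0.84), ([282.4, 181.4, -2.0], 0.73), ([285.9, -209.6, -2.2], 0.67)]
tube_block top [([285.1, 184.0, 0.1], 0.65), ([283.5, -212.0, -1.1], 0.58)]
```

View pics/s5c.png

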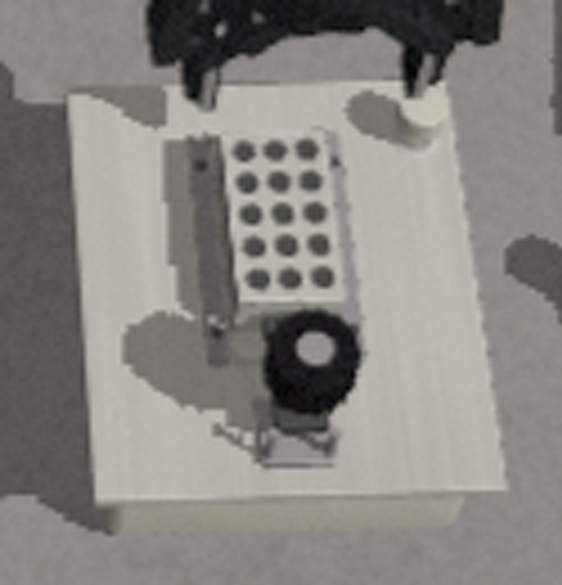

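View pics/t5c.png

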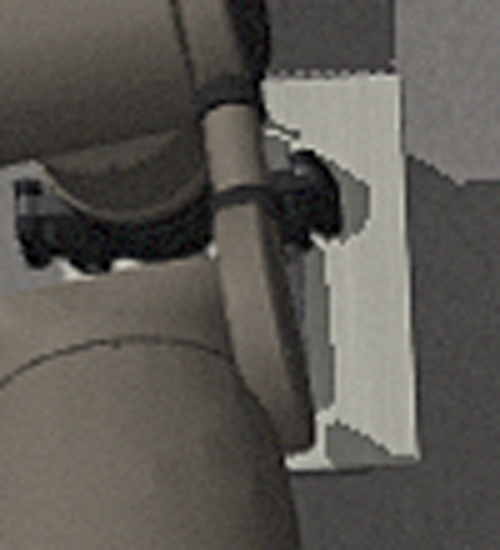

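step_arm(
  steps=[
    [1, 4, 0, -10, -0.03],
    [1, 4, 0, -15, -0.015],
    [1, 1, 0, -15, 0],
    [1, 0, 0, -15, 0],
    [1, 0, 0, -15, 0],
    [1, 0, 0, -12, 0],
    [1, 0, 0, -8, 0],
    [1, 0, 0, -4, 0],
    [1, 0, 0, 0, 0],
    [1, 0, 0, 0, 0],
  ],
)

```text
time_s: 15.9
eef_pos: [520.1, 190.5, 123.9]
tool_rot: [3.138, -0.002, -1.521]
wrist_force: [0.1, -1.0, -0.2]
width: 1.0
```

Run:
```python
from h import *
s=read_state();print(s['eef_pos'],s['tool_rot'],s['wrist_force'],s['width'],s['time_s'])
for z in(158.9,166.9): print(((proj('scene',[611.2,197.1,z])-[335,235]+.5)*4.5-.5))
```

```text
[520.07968467 190.49892237 123.89934847] [ 3.13784290e+00 -1.96583301e-03 -1.52094319e+00] [ 0.06356372 -0.99561112 -0.20631067] 0.9999863288280127 15.9
[[315.01897657 354.8576492 ]]
[[317.23254796 346.95941088]]
```

step_arm(
  steps=[
    [1, 0.3, 0, -5, 0.006],
    [1, 0, 0, -3, 0.006],
    [0.9, 0, 0, 0, 0],
    [0.8, 0, 0, 0, 0],
    [0.72, 0, 0, 0, 0],
    [0.68, 0, 0, 0, 0],
    [0.65, 0, 0, 0, 0],
    [0.63, 0, 0, 0, 0],
    [0.63, 0, 0, 0, 0],
    [0.63, 0, 0, 0, 0],
  ],
  newtons=25,
)

```text
time_s: 16.9
eef_pos: [521.5, 190.8, 117.3]
tool_rot: [-3.141, -0.001, -1.508]
wrist_force: [0.3, 0.3, -0.9]
width: 0.633
```

Run:
```python
from h import *
s=read_state();print(s['eef_pos'],s['tool_rot'],s['wrist_force'],s['width'],s['time_s'])
s,d=snapshot('scene');t,_=snapshot('top');cv2.imwrite('pics/s6.png',s)
a=cv2.resize(s[235:345,345:455],None,fx=5,fy=5,interpolation=cv2.INTER_CUBIC);cv2.imwrite('pics/s6c.png',a)
```

```text
[521.52162288 190.80424545 117.26835104] [-3.14125334e+00 -1.32973369e-03 -1.50799164e+00] [ 0.34842628  0.33792586 -0.8699284 ] 0.6332395422145141 16.9
```

View pics/s6c.png

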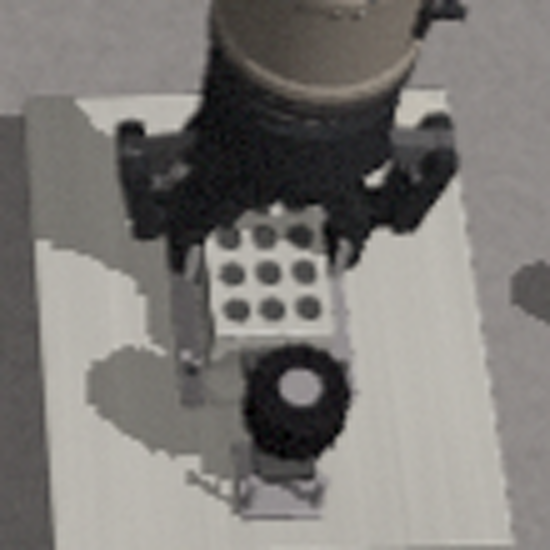

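step_arm(
  steps=[
    [0.63, 0, 0, -1.5, 0],
    [0.62, 0, 0, 0, 0],
    [0.61, 0, 0, 0, 0],
    [0.6, 0, 0, 0, 0],
    [0.59, 0, 0, 0, 0],
    [0.58, 0, 0, 0, 0],
    [0.57, 0, 0, 0, 0],
    [0.56, 0, 0, 0, 0],
    [0.54, 0, 0, 0, 0],
    [0.52, 0, 0, 0, 0],
  ],
  newtons=40,
)

```text
time_s: 18.0
eef_pos: [521.5, 191.1, 115.8]
tool_rot: [-3.141, -0.001, -1.508]
wrist_force: [-0.7, 0.1, 0.3]
width: 0.576
```

```bash
python3 -c "
from h import *
s=read_state();print(s['eef_pos'],s['tool_rot'],s['wrist_force'],s['wrist_torque'],s['width'],s['time_s'])
"
```

```text
[521.47206986 191.05556217 115.84463292] [-3.14106981e+00 -9.19076318e-04 -1.50785128e+00] [-0.67054059  0.05530862  0.26006625] [0.14969388 0.0655667  0.05871017] 0.5763807702025467 18.0
```

step_arm(
  steps=[
    [0.5, -1, -0.06, 0.1, 0],
    [0.5, -2, -0.13, 0, 0],
    [0.5, -2, -0.13, 0, 0],
    [0.5, -2, -0.13, 0, 0],
    [0.5, -2, -0.13, 0, 0],
    [0.5, -2, -0.13, 0, 0],
    [0.5, -2, -0.13, 0, 0],
    [0.5, -2, -0.13, 0, 0],
    [0.5, -2, -0.13, 0, 0],
    [0.5, -2, -0.13, 0, 0],
  ],
  newtons=40,
)

```text
time_s: 19.0
eef_pos: [502.5, 189.4, 115.8]
tool_rot: [-3.138, -0.001, -1.509]
wrist_force: [2.3, 0.0, -0.5]
width: 0.577
```

Run:
```python
from h import *
s=read_state();print(s['eef_pos'],s['tool_rot'],s['wrist_force'],s['wrist_torque'],s['width'],s['time_s'])
s,d=snapshot('scene');cv2.imwrite('pics/s7.png',s)
a=cv2.resize(s[235:345,345:455],None,fx=5,fy=5,interpolation=cv2.INTER_CUBIC);cv2.imwrite('pics/s7c.png',a)
```

```text
[502.45760551 189.44370066 115.84194283] [-3.13787922e+00 -1.01759019e-03 -1.50857187e+00] [ 2.33798642  0.0452954  -0.50617912] [ 0.08946388 -0.17456099 -0.05106522] 0.576735877578408 19.0
```

View pics/s7c.png

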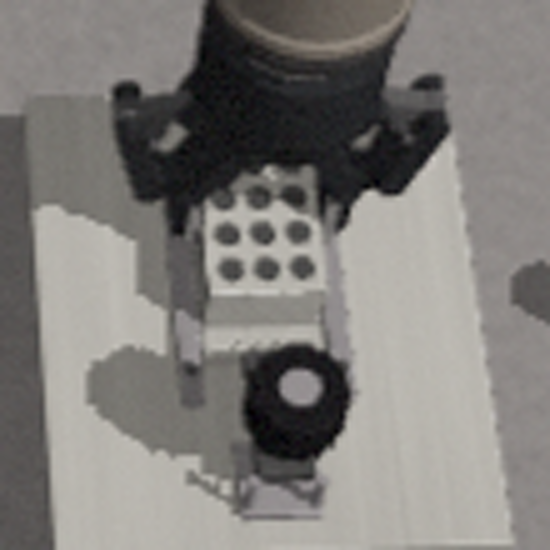

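step_arm(
  steps=[
    [0.5, -2, -0.13, 0, 0],
    [0.5, -2, -0.13, 0, 0],
    [0.5, -2, -0.13, 0, 0],
    [0.5, -2, -0.13, 0, 0],
    [0.5, -2, -0.13, 0, 0],
    [0.5, 0, 0, 0.5, 0],
    [0.5, 0, 0, 2, 0],
    [0.5, 0, 0, 4, 0],
    [0.5, 0, 0, 8, 0],
    [0.5, 0, 0, 12, 0],
  ],
  newtons=50,
)

```text
time_s: 20.05
eef_pos: [486.6, 187.9, 139.8]
tool_rot: [3.132, -0.003, -1.508]
wrist_force: [-0.8, -0.4, -5.1]
width: 0.579
```

Run:
```python
from h import *
s=read_state();print(s['eef_pos'],s['tool_rot'],s['wrist_force'],s['wrist_torque'],s['width'],s['time_s'])
s,d=snapshot('scene');cv2.imwrite('pics/s8.png',s)
a=cv2.resize(s[235:345,345:455],None,fx=5,fy=5,interpolation=cv2.INTER_CUBIC);cv2.imwrite('pics/s8c.png',a)
```

```text
[486.64327059 187.91810719 139.79371984] [ 3.13203060e+00 -3.10404364e-03 -1.50797997e+00] [-0.83917294 -0.43618046 -5.11324177] [ 0.02653321 -0.06643057  0.00800913] 0.5789220484494807 20.05
```

View pics/s8c.png

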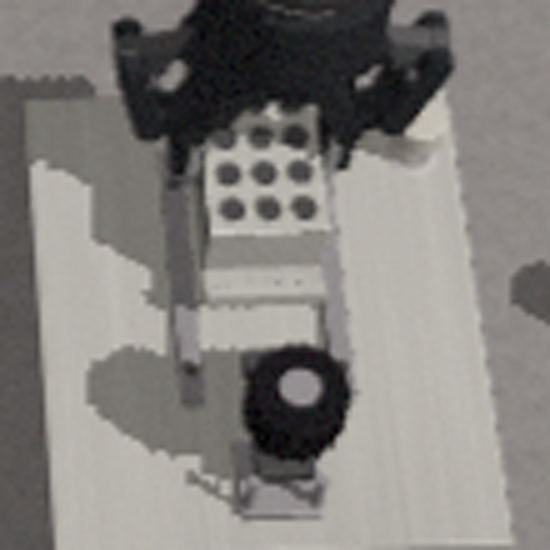

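step_arm(
  steps=[
    [0.5, 0, 0, 14, 0],
    [0.5, 0, 0, 16, 0],
    [0.5, 0, 0, 18, 0],
    [0.5, 0, -4, 18, 0],
    [0.5, 0, -8, 12, 0],
    [0.5, 2, -14, 6, -0.01],
    [0.5, 3, -20, 0, -0.01],
    [0.5, 3, -25, 0, -0.01],
    [0.5, 3, -28, 0, -0.01],
    [0.5, 3, -30, 0, -0.01],
  ],
  newtons=50,
)

```text
time_s: 21.1
eef_pos: [499.4, 53.9, 229.2]
tool_rot: [3.133, -0.003, -1.556]
wrist_force: [-0.4, -0.4, -4.6]
width: 0.57
```

step_arm(
  steps=[
    [0.5, 3, -30, 0, -0.015],
    [0.5, 3, -30, 0, -0.015],
    [0.5, 3, -30, 0, -0.015],
    [0.5, 3, -30, 0, -0.015],
    [0.5, 3, -28, 0, -0.015],
    [0.5, 3, -24, 0, -0.015],
    [0.5, 3, -20, 0, -0.01],
    [0.5, 3, -14, 0, 0],
    [0.5, 2, -8, 0, 0],
    [0.5, 0, 0, 0, 0],
  ],
)

```text
time_s: 22.1
eef_pos: [519.6, -181.5, 224.1]
tool_rot: [3.122, -0.003, -1.675]
wrist_force: [0.2, 0.6, -5.8]
width: 0.573
```

step_arm(
  steps=[
    [0.5, 5, -10, -10, 0],
    [0.5, 4, -8, -15, 0],
    [0.5, 1, -3, -15, 0],
    [0.5, 0, 0, -15, 0],
    [0.5, 0, 0, -14, 0],
    [0.5, 0, 0, -10, 0],
    [0.5, 0, 0, -5, 0],
    [0.5, 0, 0, 0, 0],
    [0.5, 0, 0, 0, 0],
    [0.5, 0, 0, 0, 0],
  ],
)

```text
time_s: 23.1
eef_pos: [530.7, -200.8, 130.0]
tool_rot: [3.118, -0.0, -1.669]
wrist_force: [0.1, -0.9, -5.6]
width: 0.575
```

Run:
```python
from h import *
s=read_state();print(s['eef_pos'],s['tool_rot'],s['wrist_force'],s['wrist_torque'],s['width'],s['time_s'])
s,d=snapshot('scene');cv2.imwrite('pics/s9.png',s);t,d=snapshot('top');cv2.imwrite('pics/t9.png',t)
a=cv2.resize(s[225:360,150:285],(675,675),interpolation=cv2.INTER_CUBIC)[:600];cv2.imwrite('pics/s9c.png',a)
a=cv2.resize(t[150:270,340:460],(600,600),interpolation=cv2.INTER_CUBIC);cv2.imwrite('pics/t9c.png',a)
```

```text
[ 530.73581317 -200.82847274  129.99221288] [ 3.11825353e+00 -3.89124075e-04 -1.66859377e+00] [ 0.07727499 -0.93570667 -5.64803435] [-0.00401098 -0.04318325  0.00469582] 0.5750353366119769 23.1
```

View pics/s9c.png

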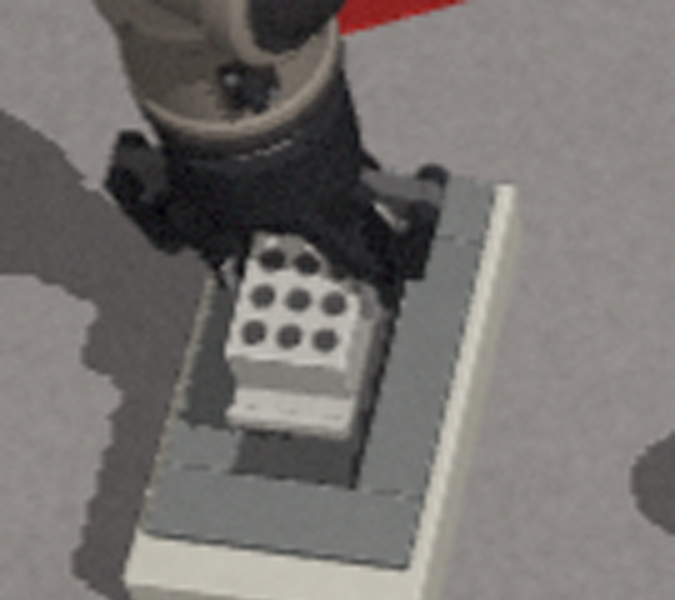

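View pics/t9c.png

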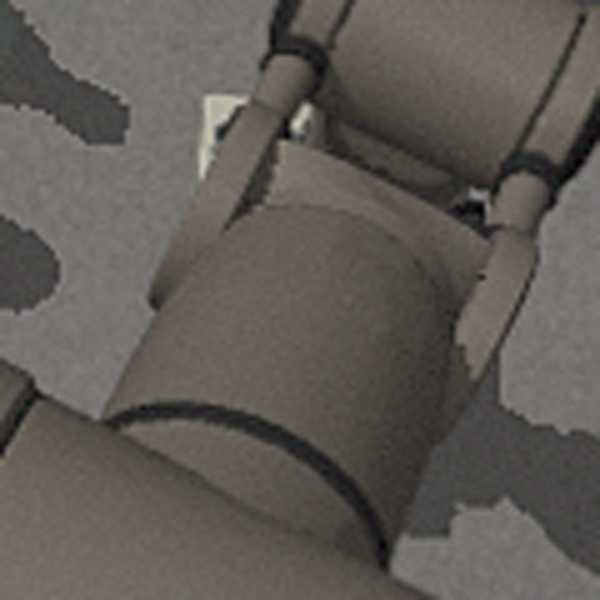

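step_arm(
  steps=[
    [0.5, -10, 0, 0, 0],
    [0.5, -20, 0, 0, 0],
    [0.5, -20, 0, 0, 0],
    [0.5, -20, 0, 0, 0],
    [0.5, -10, 0, 0, 0],
    [0.5, 0, 0, 0, 0],
    [0.5, 0, 0, 0, 0],
    [0.5, 0, 0, 0, 0],
    [0.5, 0, 0, 0, 0],
    [0.5, 0, 0, 0, 0],
  ],
)

```text
time_s: 24.2
eef_pos: [448.8, -201.6, 133.5]
tool_rot: [3.126, -0.004, -1.668]
wrist_force: [0.3, 0.7, -6.3]
width: 0.574
```

step_arm(
  steps=[
    [0.5, 50, 0, 0, 0],
    [0.5, 30, 0, 0, 0],
    [0.5, 0, 0, 0, 0],
    [0.5, 0, 0, 0, 0],
    [0.5, 0, 0, 0, 0],
    [0.5, 0, 0, 0, 0],
    [0.5, 0, 0, 0, 0],
    [0.5, 0, 0, 0, 0],
    [0.5, 0, 0, 0, 0],
    [0.5, 0, 0, 0, 0],
  ],
)

```text
time_s: 25.2
eef_pos: [526.2, -199.7, 130.8]
tool_rot: [3.117, -0.001, -1.669]
wrist_force: [0.2, 0.2, -6.0]
width: 0.575
```

Run:
```python
from h import *
f=lambda L,s,o:[((x+.5)/s-.5+o[0],(y+.5)/s-.5+o[1]) for x,y in L]
# subpixel hole centres in s9: threshold dark blobs within block top, and same for scene0
def holes(img,box,thr=110):
    g=cv2.cvtColor(img,cv2.COLOR_BGR2GRAY);x0,y0,x1,y1=box
    g=cv2.resize(g[y0:y1,x0:x1],None,fx=6,fy=6,interpolation=cv2.INTER_CUBIC)
    n,l,st,ce=cv2.connectedComponentsWithStats((g<thr).astype(np.uint8))
    return [((ce[i]+.5)/6-.5+[x0,y0]).round(2).tolist()+[int(st[i,4])] for i in range(1,n) if 200<st[i,4]<900]
s0=cv2.imread('pics/scene0.png');s9=cv2.imread('pics/s9.png')
h0=holes(s0,(383,262,412,300));h9=holes(s9,(194,270,225,299))
print(h0);print(h9)
a0=onz('scene',[h[:2] for h in h0],121);print(a0[:,:2].round(1).tolist())
z9=130-30.8+36-0.8
a9=onz('scene',[h[:2] for h in h9],z9);print(a9[:,:2].round(1).tolist())
```

```text
[[402.73, 267.76, 563], [395.7, 268.05, 545], [388.81, 268.29, 537], [403.57, 274.79, 551], [389.53, 275.24, 548], [396.55, 274.96, 565], [404.49, 281.81, 586], [390.35, 282.25, 569], [397.4, 282.05, 568], [405.41, 288.93, 586], [398.3, 289.15, 612], [391.09, 289.44, 575], [406.29, 296.13, 617], [399.04, 296.43, 586], [391.95, 296.6, 600]]
[[202.17, 283.82, 540], [209.26, 284.61, 542], [216.36, 285.4, 563], [200.3, 291.07, 580], [207.38, 291.89, 574], [223.76, 295.25, 389], [214.55, 292.63, 541]]
[[485.3, 203.0], [486.4, 187.9], [487.5, 173.2], [502.4, 204.1], [504.4, 174.2], [503.3, 189.2], [519.3, 205.3], [521.3, 175.5], [520.4, 190.3], [536.2, 206.5], [537.2, 191.6], [538.4, 176.5], [553.1, 207.6], [554.3, 192.5], [555.1, 177.8]]
[[544.5, -217.8], [545.9, -202.8], [547.3, -187.8], [561.6, -219.5], [563.0, -204.6], [569.7, -169.9], [564.3, -189.6]]
```

Run:
```python
from h import *
yaw=-0.104;c=np.array([531,-203.5]);u=np.array([np.cos(yaw),np.sin(yaw)]);v=np.array([-u[1],u[0]])
X=np.arange(-110,110,.5);Y=np.arange(-65,65,.5)
tiles=[]
for cam_,fn in(('scene','pics/scene0.png'),('top','pics/top0.png')):
    g=cv2.cvtColor(cv2.imread(fn),cv2.COLOR_BGR2GRAY).astype(np.float32)
    xx,yy=np.meshgrid(X,Y); P=np.c_[(c+xx[...,None]*u+yy[...,None]*v).reshape(-1,2),np.full(xx.size,60.)]
    m=proj(cam_,P).reshape(*xx.shape,2).astype(np.float32)
    r=cv2.remap(g,m[...,0],m[...,1],cv2.INTER_CUBIC);tiles.append(r)
    for nm,prof,ax in[(f'x|y={a}',r[(Y>a-7)&(Y<a+7)].mean(0),X) for a in(-14,0,14)]+[(f'y|x={a}',r[:,(X>a-12)&(X<a+12)].mean(1),Y) for a in(-40,0,40)]:
        gr=np.gradient(cv2.GaussianBlur(prof.reshape(1,-1),(0,0),2)[0],ax)
        pk=[i for i in range(2,len(gr)-2) if abs(gr[i])==abs(gr[i-2:i+3]).max() and abs(gr[i])>4]
        print(cam_,nm,[(ax[i],round(float(gr[i]),1)) for i in pk])
cv2.imwrite('pics/rect.png',np.vstack(tiles).astype(np.uint8))
```

```text
scene x|y=-14 [(np.float64(-96.5), -4.7), (np.float64(-62.5), -9.8), (np.float64(63.5), 12.8), (np.float64(94.0), -8.4), (np.float64(97.5), 28.8)]
scene x|y=0 [(np.float64(-63.0), -10.1), (np.float64(63.5), 14.2), (np.float64(94.5), -7.8), (np.float64(98.0), 28.3)]
scene x|y=14 [(np.float64(-62.5), -10.9), (np.float64(63.5), 14.4), (np.float64(94.5), -8.2), (np.float64(98.0), 27.6)]
scene y|x=-40 [(np.float64(-61.0), 12.0), (np.float64(-27.0), -9.4), (np.float64(23.5), -6.9), (np.float64(27.5), 19.4), (np.float64(58.5), 21.0)]
scene y|x=0 [(np.float64(-61.5), 11.7), (np.float64(-27.0), -10.1), (np.float64(23.5), -7.7), (np.float64(27.5), 18.9), (np.float64(58.0), 20.8)]
scene y|x=40 [(np.float64(-61.5), 9.5), (np.float64(-27.5), -10.3), (np.float64(23.0), -6.6), (np.float64(27.0), 18.2), (np.float64(58.0), 19.9)]
top x|y=-14 [(np.float64(-108.5), -4.8), (np.float64(-102.5), 27.2), (np.float64(-98.0), -17.8), (np.float64(-93.5), 7.9), (np.float64(-63.0), -12.5), (np.float64(58.5), -9.7), (np.float64(63.5), 23.2), (np.float64(67.5), -5.0), (np.float64(95.5), 20.6), (np.float64(100.0), 
[... 239 characters left out ...]
 22.1), (np.float64(-97.5), -19.9), (np.float64(-93.5), 8.6), (np.float64(-63.5), -10.7), (np.float64(58.0), -9.3), (np.float64(63.5), 23.8), (np.float64(67.5), -5.2), (np.float64(95.5), 20.1)]
top y|x=-40 [(np.float64(-61.0), 8.4), (np.float64(-27.0), -9.2), (np.float64(23.5), -9.0), (np.float64(28.0), 20.4), (np.float64(59.0), 25.9), (np.float64(63.5), -5.3)]
top y|x=0 [(np.float64(-61.5), 7.9), (np.float64(-27.0), -9.5), (np.float64(24.0), -8.8), (np.float64(28.0), 20.4), (np.float64(59.0), 25.7), (np.float64(63.5), -7.5)]
top y|x=40 [(np.float64(-61.0), 7.1), (np.float64(-26.5), -9.6), (np.float64(23.5), -8.1), (np.float64(28.0), 19.2), (np.float64(58.5), 19.9), (np.float64(63.5), -6.3)]
```

View pics/rect.png

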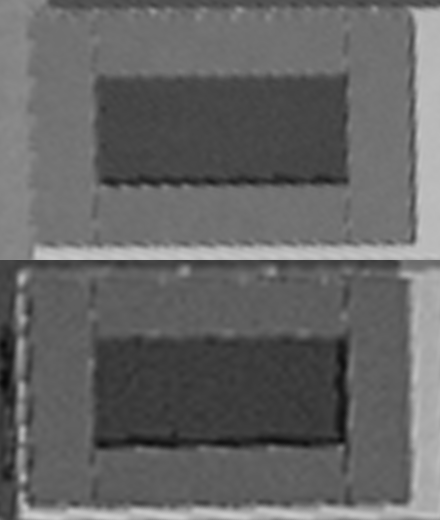

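step_arm(
  steps=[
    [0.5, 3, -1.5, -2, -0.004],
    [0.5, 3, -1, -5, -0.003],
    [0.5, 1, -0.3, -6, 0],
    [0.5, 0, 0, -6, 0],
    [0.5, 0, 0, -5, 0],
    [0.5, 0, 0, -3, 0],
    [0.5, 0, 0, -1, 0],
    [0.5, 0, 0, 0, 0],
    [0.5, 0, 0, 0, 0],
    [0.5, 0, 0, 0, 0],
  ],
)

```text
time_s: 26.2
eef_pos: [533.6, -202.7, 99.6]
tool_rot: [3.116, -0.0, -1.677]
wrist_force: [0.2, -0.4, -6.0]
width: 0.575
```

Run:
```python
from h import *
s=read_state();print(s['eef_pos'],s['tool_rot'],s['wrist_force'],s['wrist_torque'],s['width'],s['time_s'])
```

```text
[ 533.5626269  -202.73274963   99.59906297] [ 3.11641614e+00 -3.59355421e-04 -1.67669743e+00] [ 0.23777603 -0.43036142 -6.04398297] [ 0.00804985 -0.05294827 -0.01244791] 0.5747376755801393 26.2
```

```bash
cat >> h.py <<'E'
def holes(img,box,thr=110):
    g=cv2.cvtColor(img,cv2.COLOR_BGR2GRAY);x0,y0,x1,y1=box
    g=cv2.resize(g[y0:y1,x0:x1],None,fx=6,fy=6,interpolation=cv2.INTER_CUBIC)
    n,l,st,ce=cv2.connectedComponentsWithStats((g<thr).astype(np.uint8))
    return [((ce[i]+.5)/6-.5+[x0,y0]).round(2).tolist()+[int(st[i,4])] for i in range(1,n) if 200<st[i,4]<900]
E
python3 - <<'E'
from h import *
s,d=snapshot('scene');cv2.imwrite('pics/s10.png',s)
a=cv2.resize(s[245:355,165:275],(550,550),interpolation=cv2.INTER_CUBIC);cv2.imwrite('pics/s10c.png',a)
h=holes(s,(190,270,235,312));print(h)
print(onz('scene',[x[:2] for x in h],99.6-30.8+36-.6)[:,:2].round(1).tolist())
E
```

```text
[[203.37, 291.68, 515], [210.26, 292.59, 531], [217.28, 293.39, 543], [201.54, 298.83, 537], [208.48, 299.69, 516], [215.46, 300.56, 546]]
[[547.3, -219.8], [549.0, -204.9], [550.4, -189.8], [564.3, -221.5], [565.9, -206.6], [567.5, -191.6]]
```

View pics/s10c.png

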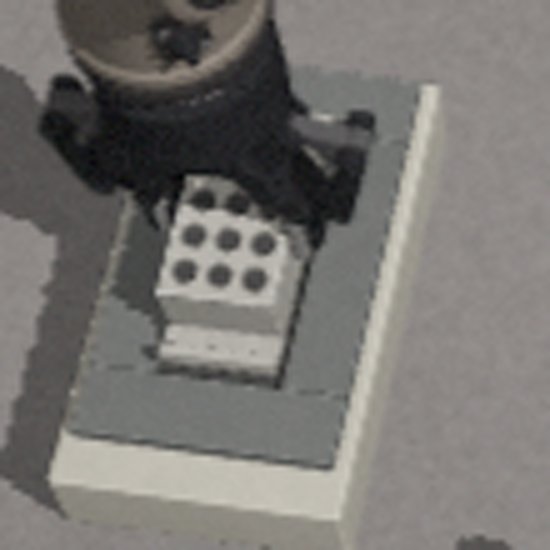

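step_arm(
  steps=[
    [0.5, 0, 0, -1, 0],
    [0.5, 0, 0, -1, 0],
    [0.5, 0, 0, -1, 0],
    [0.5, 0, 0, -1, 0],
    [0.5, 0, 0, -1, 0],
    [0.5, 0, 0, -1, 0],
    [0.5, 0, 0, -1, 0],
    [0.5, 0, 0, -0.5, 0],
    [0.5, 0, 0, -0.3, 0],
    [0.5, 0, 0, 0, 0],
  ],
  newtons=40,
)

```text
time_s: 27.25
eef_pos: [533.8, -202.8, 91.6]
tool_rot: [3.117, -0.001, -1.677]
wrist_force: [0.0, 1.0, -6.1]
width: 0.573
```

Run:
```python
from h import *
s=read_state();print(s['eef_pos'],s['tool_rot'],s['wrist_force'],s['wrist_torque'],s['width'],s['time_s'])
```

```text
[ 533.79538684 -202.8145867    91.59541191] [ 3.11735010e+00 -7.36828008e-04 -1.67664283e+00] [ 3.30317533e-03  1.02822926e+00 -6.12296776e+00] [-0.01746162 -0.10696435  0.02731779] 0.5725151895281495 27.25
```

step_arm(
  steps=[
    [0.5, 0, 0, -0.5, 0],
    [0.5, 0, 0, -0.5, 0],
    [0.5, 0, 0, -0.5, 0],
    [0.5, 0, 0, -0.5, 0],
    [0.5, 0, 0, -0.5, 0],
    [0.5, 0, 0, -0.5, 0],
    [0.5, 0, 0, -0.5, 0],
    [0.5, 0, 0, -0.3, 0],
    [0.5, 0, 0, 0, 0],
    [0.5, 0, 0, 0, 0],
  ],
)

```text
time_s: 28.25
eef_pos: [533.9, -202.9, 87.5]
tool_rot: [3.118, -0.001, -1.677]
wrist_force: [0.1, -0.2, -5.9]
width: 0.574
```

Run:
```python
from h import *
s=read_state();print(s['eef_pos'],s['tool_rot'],s['wrist_force'],s['wrist_torque'],s['width'],s['time_s'])
```

```text
[ 533.86316736 -202.85771651   87.52429271] [ 3.11753783e+00 -8.04450541e-04 -1.67669241e+00] [ 0.14302551 -0.19556357 -5.88689035] [-0.00898815 -0.02120313  0.00617742] 0.5735105876567153 28.25
```

step_arm(
  steps=[
    [0.5, 0, 0, -0.4, 0],
    [0.5, 0, 0, -0.4, 0],
    [0.5, 0, 0, -0.4, 0],
    [0.5, 0, 0, -0.4, 0],
    [0.5, 0, 0, -0.4, 0],
    [0.5, 0, 0, -0.3, 0],
    [0.5, 0, 0, -0.3, 0],
    [0.5, 0, 0, -0.2, 0],
    [0.5, 0, 0, 0, 0],
    [0.5, 0, 0, 0, 0],
  ],
  newtons=25,
)

```text
time_s: 29.25
eef_pos: [533.9, -202.9, 84.5]
tool_rot: [3.118, -0.001, -1.677]
wrist_force: [0.8, -0.0, -5.5]
width: 0.575
```

Run:
```python
from h import *
s=read_state();print(s['eef_pos'],s['tool_rot'],s['wrist_force'],s['wrist_torque'],s['width'],s['time_s'])
```

```text
[ 533.91609063 -202.8935314    84.52973023] [ 3.11768384e+00 -8.67193415e-04 -1.67669146e+00] [ 8.43641956e-01 -1.24985656e-03 -5.50922621e+00] [-0.01185227 -0.02923459 -0.01457247] 0.5748696715314418 29.25
```

Nearly at the floor with no contact yet; go on in small steps, gentler grip.

step_arm(
  steps=[
    [0.5, 0, 0, -0.3, 0],
    [0.5, 0, 0, -0.3, 0],
    [0.5, 0, 0, -0.2, 0],
    [0.5, 0, 0, -0.2, 0],
    [0.5, 0, 0, -0.2, 0],
    [0.5, 0, 0, 0, 0],
    [0.5, 0, 0, 0, 0],
    [0.5, 0, 0, 0, 0],
    [0.5, 0, 0, 0, 0],
    [0.5, 0, 0, 0, 0],
  ],
  newtons=20,
)

```text
time_s: 30.25
eef_pos: [533.9, -202.9, 84.1]
tool_rot: [3.118, -0.001, -1.677]
wrist_force: [-1.2, 0.1, -3.7]
width: 0.575
```

Run:
```python
from h import *
s=read_state();print(s['eef_pos'],s['tool_rot'],s['wrist_force'],s['wrist_torque'],s['width'],s['time_s'])
```

```text
[ 533.94625637 -202.9100371    84.12514036] [ 3.11823401e+00 -1.11457955e-03 -1.67660868e+00] [-1.20088788  0.07702586 -3.72436454] [ 0.04569314 -0.03185262  0.02651059] 0.5748564814304596 30.25
```

step_arm(
  steps=[
    [0.5, 0, 0, -0.5, 0],
    [0.5, 0, 0, -0.6, 0],
    [0.5, 0, 0, -0.7, 0],
    [0.5, 0, 0, -0.7, 0],
    [0.5, 0, 0, -0.7, 0],
    [0.5, 0, 0, -0.7, 0],
    [0.5, 0, 0, -0.7, 0],
    [0.5, 0, 0, -0.7, 0],
    [0.5, 0, 0, -0.7, 0],
    [0.5, 0, 0, -0.7, 0],
  ],
  newtons=20,
)

```text
time_s: 31.25
eef_pos: [534.4, -203.2, 83.3]
tool_rot: [3.123, -0.003, -1.676]
wrist_force: [-4.5, 1.1, 6.1]
width: 0.574
```

Run:
```python
from h import *
s=read_state();print(s['eef_pos'],s['tool_rot'],s['wrist_force'],s['wrist_torque'],s['width'],s['time_s'])
s,d=snapshot('scene');cv2.imwrite('pics/s11.png',s)
a=cv2.resize(s[245:355,165:275],(550,550),interpolation=cv2.INTER_CUBIC);cv2.imwrite('pics/s11c.png',a)
```

```text
[ 534.37834354 -203.22384726   83.33739738] [ 3.12286923 -0.00313121 -1.67610907] [-4.48447169  1.06897752  6.13219732] [0.41328724 0.23194517 0.08633034] 0.574063699355479 31.25
```

View pics/s11c.png

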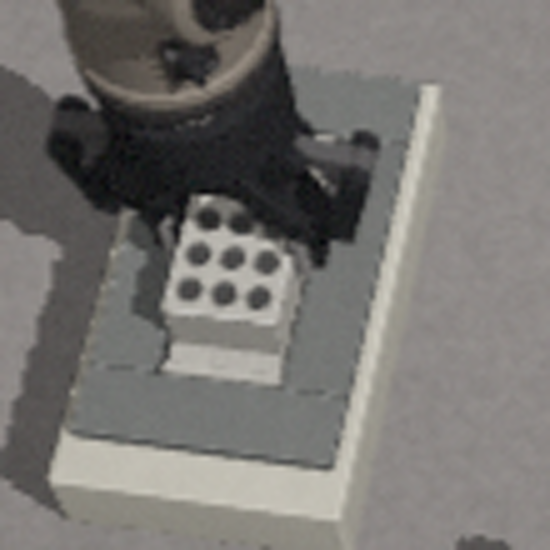

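step_arm(
  steps=[
    [0.5, -0.6, 0.1, -0.7, 0],
    [0.5, -0.5, 0.1, -0.8, 0],
    [0.5, -0.4, 0, -0.9, 0],
    [0.5, -0.3, 0, -0.9, 0],
    [0.5, -0.3, 0, -0.9, 0],
    [0.5, -0.2, 0, -0.9, 0],
    [0.5, 0, 0, -0.5, 0],
    [0.5, 0, 0, 0, 0],
    [0.5, 0, 0, 0, 0],
    [0.5, 0, 0, 0, 0],
  ],
  newtons=20,
)

```text
time_s: 32.3
eef_pos: [534.2, -203.2, 83.1]
tool_rot: [3.131, -0.005, -1.676]
wrist_force: [-3.4, 0.9, 3.7]
width: 0.569
```

Run:
```python
from h import *
s=read_state();print(s['eef_pos'],s['tool_rot'],s['wrist_force'],s['wrist_torque'],s['width'],s['time_s'])
```

```text
[ 534.22131352 -203.16542918   83.07577311] [ 3.13131977 -0.00474405 -1.67570142] [-3.39769133  0.936969    3.6881896 ] [0.3838104  0.15271033 0.08876726] 0.5690572934286676 32.3
```

step_arm(
  steps=[
    [0.57, 0, 0, 0, 0],
    [0.575, 0, 0, 0, 0],
    [0.58, 0, 0, 0, 0],
    [0.585, 0, 0, 0, 0],
    [0.59, 0, 0, 0, 0],
    [0.6, 0, 0, 0, 0],
    [0.61, 0, 0, 0, 0],
    [0.62, 0, 0, 0, 0],
    [0.64, 0, 0, 0, 0],
    [0.66, 0, 0, 0, 0],
  ],
  newtons=20,
)

```text
time_s: 33.3
eef_pos: [535.8, -204.2, 82.6]
tool_rot: [3.134, -0.006, -1.676]
wrist_force: [0.8, 0.3, 0.1]
width: 0.663
```

Run:
```python
from h import *
s=read_state();print(s['eef_pos'],s['tool_rot'],s['wrist_force'],s['wrist_torque'],s['width'],s['time_s'])
s,d=snapshot('scene');cv2.imwrite('pics/s12.png',s)
a=cv2.resize(s[245:355,165:275],(550,550),interpolation=cv2.INTER_CUBIC);cv2.imwrite('pics/s12c.png',a)
```

```text
[ 535.79344587 -204.19957089   82.62266983] [ 3.13445954 -0.00627102 -1.67611323] [0.79580232 0.33854775 0.11407515] [ 0.01952676  0.01468586 -0.03332075] 0.6625676221427411 33.3
```

View pics/s12c.png

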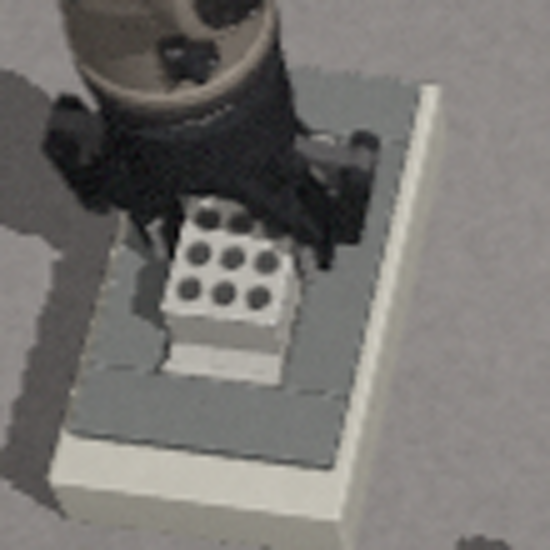

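step_arm(
  steps=[
    [0.72, 0, 0, 0.5, 0],
    [0.8, 0, 0, 0.5, 0],
    [0.9, 0, 0, 1, 0],
    [1, 0, 0, 2, 0],
    [1, 0, 0, 5, 0],
    [1, 0, 0, 10, 0],
    [1, 0, 0, 15, 0],
    [1, 0, 0, 15, 0],
    [1, 0, 0, 18, 0],
    [1, 0, 0, 18, 0],
  ],
)

```text
time_s: 34.35
eef_pos: [534.7, -203.6, 172.0]
tool_rot: [3.132, -0.005, -1.676]
wrist_force: [0.1, -0.1, -0.1]
width: 0.998
```

step_arm(
  steps=[
    [1, 0, 0, 20, 0],
    [1, 0, 0, 20, 0],
    [1, -10, -15, 10, 0],
    [1, -20, -25, 0, 0],
    [1, -25, -30, 0, 0],
    [1, -25, -30, 0, 0],
    [1, -25, -30, 0, 0],
    [1, -20, -25, 0, 0],
    [1, -10, -15, 0, 0],
    [1, 0, 0, 0, 0],
  ],
)

```text
time_s: 35.35
eef_pos: [395.8, -379.0, 238.3]
tool_rot: [-3.136, -0.015, -1.672]
wrist_force: [-0.2, -0.5, -0.7]
width: 0.997
```

Run:
```python
from h import *
s=read_state();print(s['eef_pos'],s['wrist_force'],s['width'],s['time_s'])
s,d=snapshot('scene');cv2.imwrite('pics/s13.png',s);t,dt=snapshot('top');cv2.imwrite('pics/t13.png',t)
a=cv2.resize(s[245:355,165:275],(550,550),interpolation=cv2.INTER_CUBIC);cv2.imwrite('pics/s13c.png',a)
h=holes(s,(190,265,240,320));print(len(h),h)
A=onz('scene',[x[:2] for x in h],88)[:,:2];print(A.mean(0),A.round(1).tolist())
for c,dd in(('scene',d),('top',dt)):
    C=cloud(c,dd).reshape(-1,3);yaw=-.105;p=C[:,:2]-[531.3,-203.3];lx=p@[np.cos(yaw),np.sin(yaw)];ly=p@[-np.sin(yaw),np.cos(yaw)]
    m=(abs(lx)<42)&(abs(ly)<22)&(C[:,2]>83);B=np.c_[lx[m],ly[m],np.ones(m.sum())]
    if m.sum()>50: print(c,m.sum(),np.linalg.lstsq(B,C[m,2],rcond=None)[0])
```

```text
[ 395.84802182 -379.04091606  238.27773247] [-0.17255955 -0.46265817 -0.65211272] 0.9969633460833571 35.35
18 [[209.44, 268.65, 581], [227.22, 271.7, 823], [209.65, 274.78, 490], [216.32, 275.58, 494], [223.05, 276.4, 490], [230.78, 281.03, 358], [207.99, 281.53, 515], [214.62, 282.38, 524], [221.38, 283.2, 517], [206.08, 288.51, 508], [212.84, 289.28, 537], [219.71, 290.08, 541], [204.31, 295.34, 565], [211.11, 296.22, 534], [217.91, 297.04, 549], [202.45, 302.41, 553], [209.34, 303.31, 572], [216.22, 304.16, 554]]
[ 526.04519708 -201.00264983] [[481.8, -217.5], [488.2, -177.5], [497.2, -215.1], [498.7, -200.3], [500.3, -185.3], [511.2, -167.2], [514.0, -216.6], [515.6, -202.0], [517.2, -187.1], [531.2, -218.6], [532.6, -203.8], [534.0, -188.8], [547.7, -220.3], [549.4, -205.5], [550.9, -190.7], [564.7, -222.1], [566.3, -207.2], [567.9, -192.3]]
scene 690 [ 1.92843180e-03 -3.16977842e-03  8.83488209e+01]
top 470 [ 9.28030761e-03 -7.67205347e-03  8.90972743e+01]
```

View pics/s13c.png

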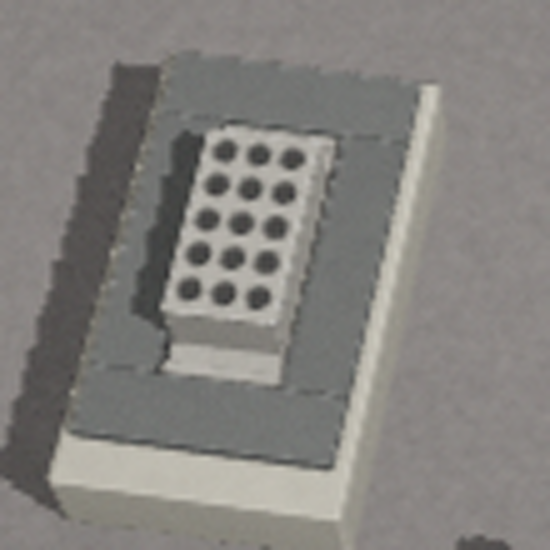

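View pics/s13.png

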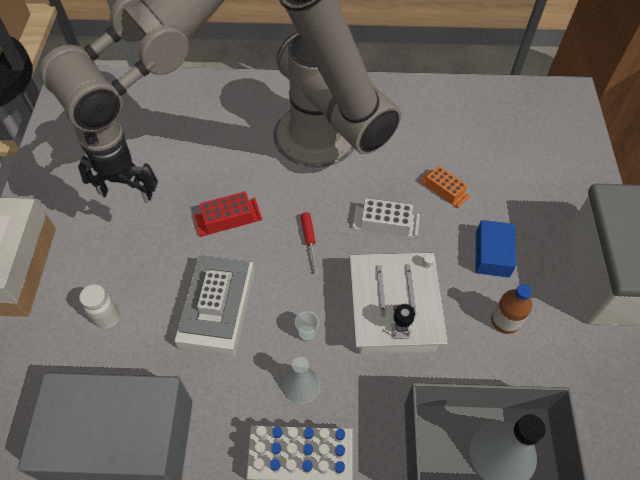

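Run:
```python
from h import *
s=cv2.imread('pics/s13.png');t=cv2.imread('pics/t13.png')
a=cv2.resize(t[160:258,360:440],None,fx=6,fy=6,interpolation=cv2.INTER_CUBIC);cv2.imwrite('pics/t13c.png',a)
hs=np.array([h[:2] for h in holes(s,(190,265,240,320)) if 480<h[2]<600 and h[1]>270])
ht=[h for h in holes(t,(388,180,420,235),thr=int(100))];print(len(hs),len(ht))
T=np.array([h[:2] for h in ht])
A=onz('scene',hs,88);B=onz('top',T,88)
d=np.linalg.norm(A[:,None,:2]-B[None,:,:2],axis=2);j=d.argmin(1);ok=d.min(1)<6
P=tri(hs[ok],T[j[ok]]);print(P.round(1))
yaw=-.105;lx=(P[:,:2]-[531.3,-203.3])@[np.cos(yaw),np.sin(yaw)];ly=(P[:,:2]-[531.3,-203.3])@[-np.sin(yaw),np.cos(yaw)]
print(np.polyfit(lx,P[:,2],1),np.polyfit(ly,P[:,2],1),lx.mean(),ly.mean())
```

```text
15 16
[[ 497.6 -214.5   88.7]
 [ 499.2 -199.7   88.8]
 [ 500.5 -184.9   88.4]
 [ 514.5 -216.2   88.9]
 [ 515.9 -201.6   88.5]
 [ 517.5 -186.6   88.7]
 [ 531.4 -218.2   88.3]
 [ 532.9 -203.3   88.6]
 [ 534.5 -188.3   88.8]
 [ 548.2 -219.7   88.9]
 [ 549.9 -204.8   88.9]
 [ 551.4 -190.    88.9]
 [ 565.1 -221.6   88.7]
 [ 566.6 -206.7   88.5]
 [ 568.3 -191.8   88.9]]
[2.09310818e-03 8.87064808e+01] [1.01817664e-03 8.87094939e+01] 1.5705588074586367 0.2693105568711806
```

View pics/t13c.png

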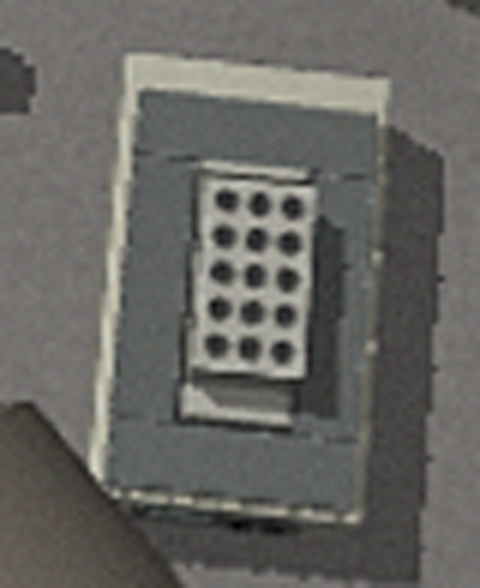

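```bash
python3 -c "
from station import *
print(job_done())"
```

```text
the job is handed in; nothing more can be done
None
```

The aluminium tube block now sits flat and fully home in the dry bath's well, and the clamp is left loosened. I handed the job in at about 35 s of the 72 s allowed.

- **Clamp:** I turned the knob 2.64 rad clockwise, letting it climb 8 mm, with no more than about 2 N along its axis in the readings between moves. The picture shift of the knob matched that rise, which puts the hook tip at least 12.6 mm above the platform.
- **Block out:** I slid the block about 31 mm straight along the rails with about 2 N of drag, then lifted it clear and carried it over.
- **Into the well:** Both cameras gave the same well centre, so the block went in without touching the rim. The +x end touched the floor first because the tool had tilted by about 0.02 rad. I pressed it level with up to about 12 N, released it gradually and backed off.
- **Last checks:**
  - The block's top is at 88.7 mm, against 88 expected. The same measurement read 0.8 mm high on the shaker.
  - The slope is about 0.002 rad.
  - The block sits about 1.5 mm off the well's centre towards +x, inside its 2 mm allowance.
  - The other things look unmoved in the scene picture, and the gripper is clear.
- **One disagreement:** A rough fit to the top camera's depth alone gave a slope of 0.009 rad. That is about two standard errors of noise, and the scene camera's depth and the two-camera measurement both gave 0.002.

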